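Flip the status flag of the loaded tube rack

ROBOT

A 7-joint arm with a two-finger parallel gripper is mounted at the origin on the work surface. World frame = base frame: x ahead of the robot, y to its left, z up, the work surface at z = 0. Lengths are in m, angles in degrees, forces in N, time in s.
With the tool pointing down it reaches from about 0.425 to 0.875 m from the base axis. Payload 8.4 kg.
Tool frame: the origin (TCP) lies midway between the tips of the shut fingers; the grasp point (between the pads) lies 19 mm behind it (env.grip_depth is the distance from the TCP to the grasp point, in m); z points along the fingers, x is the direction in which the jaws open and shut, and the axes are right-handed (so a half turn about z gives the same grasp; the last joint's range is limited). The gripper opens to 85 mm and grips with 20 to 120 N. Pads are 22 mm wide; open, the fingers measure 114 mm over their backs; the gripper's body (76 mm by 85 mm) begins 54 mm behind the grasp point. The pads swing forward as they close: fully open they stand 13 mm farther back than shut.
Start: joints at [58.201, 19.091, 2.286, 83.961, -0.768, 76.965, -3.352], TCP at [0.286, -0.584, 0.231] pointing down, gripper open.
Joint ranges: [-147.57, 147.57], [-21.85, 119.76], [-74.77, 79.35], [14.55, 137.4], [-85.83, 265.84], [4.83, 119.75], [-152.11, 152.11]. Speed limits (degrees/s): [127.2, 127.2, 159.86, 159.86, 180, 180, 180].

INTERFACE

Orientations are given as a 3x3 rotation matrix whose columns are the frame's x, y, z axes.
In Python, from rig import env gives the robot as it stands. The module is installed in compiled form; this text tells all that it offers.
- The arm moves only by the tool play_rows, never from a script. Its argument "deltas" is a list of rows, each a list of 2 entries, a list of its own where there are three numbers: the shift along the tool's x, y, z in cm, then the turn about the tool's z in rad. In form: [[[tx, ty, tz], yaw], ...]. A call has 1 to 5 rows; each row is the pose to reach, as a shift and turn from the pose measured when the call began, along the tool's axes at that moment; what a row does not reach only later rows make up. A row lasts 1/10 s, in which the tool goes at most 50 mm and 8.59 degrees, less where a joint would pass 70% of its speed; a pose out of reach is approached as far as the arm can. A call with a gripper value outside its range is refused whole. "gripper" is the opening, from -1 (shut) to 1 (fully open), so that 0 is half open, set as the call begins (left out, the last holds). The fingers move at their own pace and stop on an object; "newtons" is the grip in N (left out, the last holds). Time passes only in rows, so rows that repeat a pose let the fingers close. It gives the time, the measured TCP pose, the force and the opening at its end, in the units of the state.
- env.observe(): the state, without advancing time (a new reading comes with each control period).
- env.snapshot(name): name is "side" or "top"; returns the picture (384x512x3 uint8, red, green, blue); there is no depth.
- env.camera_model(name): a dict with "fx", "fy", "cx", "cy" (pixels), "rvec" (rotation vector, rad) and "tvec" (3), from world to camera coordinates, as OpenCV has them. Camera axes: x right, y down, z forward; pixel columns grow to the right and rows downward; lengths in m; the calibration is good to about 2 mm. A picture is of the moment at which its call begins. camera_model takes no time and is no camera call.
- env.job_done(): hands the job in, once; it reports no verdict.
The state is a dict: "clock": time; "q": joint angles; "joint_velocities": joint speeds; "joint_torque": joint torques, N m; "tool_pos": TCP position; "orientation": TCP orientation; "force": force on the tool from outside, world axes, zero at the start; "wrist_torque": the same for the moment, N m; "grip_width": finger opening in m.
Only numpy, scipy, OpenCV 4.12 (cv2) and the standard library are available. Lean on these libraries where they do the work, as an engineer would, in place of code of your own. Each camera call takes 0.05 s, during which the arm holds its last target.

TASK

Two tube racks stand on the bench, each with a hinged status flag that points towards you with its round-spot face up. With the fingertips, push the flag of the rack that holds tubes up and right over its pivot to the far side, then press it down until it lies fully flat there with its two-bar face up. Only touch the flag, without pinching it or pressing hard, and leave the empty rack's flag, the tubes and everything else where they are.

Things in the scene. Friction and masses are not known exactly. Their poses are not given: they have to be found in the camera images.
- loaded_rack: Tube rack with four capped tubes standing in it, fixed. Grey base 170 x 175 x 12 mm with a white block 150 x 55 x 50 mm (top at 62 mm, six holes; any tube caps reach 95 mm) beside a hinged flag. Origin on the bench under the middle of the flag's pivot; z up, x away from the robot (turned by the yaw), y along the pivot towards the block, whose near side is at y = 63 mm. Below the flag's free end is only the base.
- loaded_flag (a joint): Angle of the loaded rack's flag (rad): 0 = level, pointing to the rack's -x (to the robot), round-spot face up; 1.57 = straight up; 3.14 = level, pointing to +x, two-bar face up, against its stop. Starts at 0.03 to 0.25. Stiff hinge (0.04 N m, under 1 N at the free edge, besides the flag's 60 g): it stays at any angle where it is left, and does not fall.
- loaded_edge (a point): Middle of the bead (8 mm in diameter) at the free edge of the loaded rack's flag, 66 mm from the pivot; moves with the flag. The flag is a white plate 56 mm wide (along the pivot), 4 mm thick, reaching 70 mm from the pivot.
- loaded_pivot (a point): Middle of the pivot of the loaded rack's flag, 120 mm above the bench; axes as the rack's. Two upright aluminium cheeks hold it, at y = +38 and -38 mm, 22 mm wide in x, 8 mm thick, tops 134 mm above the bench.
- empty_rack: Tube rack with all its holes empty, fixed. Grey base 170 x 175 x 12 mm with a white block 150 x 55 x 50 mm (top at 62 mm, six holes; any tube caps reach 95 mm) beside a hinged flag. Origin on the bench under the middle of the flag's pivot; z up, x away from the robot (turned by the yaw), y along the pivot towards the block, whose near side is at y = 63 mm. Below the flag's free end is only the base.
- empty_flag (a joint): Angle of the empty rack's flag (rad): 0 = level, pointing to the rack's -x (to the robot), round-spot face up; 1.57 = straight up; 3.14 = level, pointing to +x, two-bar face up, against its stop. Starts at 0.03 to 0.25. Stiff hinge (0.04 N m, under 1 N at the free edge, besides the flag's 60 g): it stays at any angle where it is left, and does not fall.
- empty_edge (a point): Middle of the bead (8 mm in diameter) at the free edge of the empty rack's flag, 66 mm from the pivot; moves with the flag. The flag is a white plate 56 mm wide (along the pivot), 4 mm thick, reaching 70 mm from the pivot.
- empty_pivot (a point): Middle of the pivot of the empty rack's flag, 120 mm above the bench; axes as the rack's. Two upright aluminium cheeks hold it, at y = +38 and -38 mm, 22 mm wide in x, 8 mm thick, tops 134 mm above the bench.
- tube0: Loose capped tube standing in the loaded rack, 78 mm tall, 14 mm in diameter, cap 18 mm; origin at the centre of its foot. Bystander.
- tube1: Loose capped tube standing in the loaded rack, 78 mm tall, 14 mm in diameter, cap 18 mm; origin at the centre of its foot. Bystander.
- tube2: Loose capped tube standing in the loaded rack, 78 mm tall, 14 mm in diameter, cap 18 mm; origin at the centre of its foot. Bystander.
- tube3: Loose capped tube standing in the loaded rack, 78 mm tall, 14 mm in diameter, cap 18 mm; origin at the centre of its foot. Bystander.
- bottle: Loose bottle, 60 mm in diameter, 130 mm tall, standing beyond the racks; origin at the centre of its foot. Bystander.
- beaker: Loose glass beaker, 68 mm in diameter, 80 mm tall, standing beyond the racks; origin at the centre of its foot. Bystander.
- tip_box: Loose closed box of pipette tips, 90 x 120 x 50 mm, on the robot's side of the racks; origin at the centre of its underside. Bystander.
- pipette: Loose pipette lying on the bench on the robot's side of the racks, 245 mm long along its x (from -145 to +100 mm), 26 mm thick; origin 13 mm below its axis, on the bench. Bystander.
There are look-alikes about, which are no part of the job. What is shaped like the loaded_rack but red is not meant.

How it is judged:
By the outcome, as a careful person would: the job done as asked, in the order asked, and still so for the second after the job is handed in, with the robot touching nothing.
It also fails if it takes over 40 s, if anything falls off the work surface, if the arm or the gripper's body presses on something with over 40 N, if the wrist force passes 120 N, or if a joint passes its speed limit or range.

## Working session

There is one attempt and no reset: what is moved stays moved. The work goes in short steps, Python scripts to look and compute and a tool call to move; the robot and the scene stay as the last step left them, time stands still between calls to the robot, and variables do not carry over. Pictures are saved under pics/ and viewed, and the job is handed in when it is done.

Besides the shell and the picture viewer there is one more tool, called as name(argument=value, ...), one argument or row to a line, values as JSON. play_rows: Moves the arm, as the interface text tells. Its arguments: {"type":"object","properties":{"deltas":{"type":"array","items":{"type":"array"}},"gripper":{"type":"number"},"newtons":{"type":"number"}},"required":["deltas"]}

```bash
mkdir -p pics; python3 - <<'E'
from rig import env
import cv2
for n in("side","top"):
    im=env.snapshot(n); cv2.imwrite(f"pics/{n}0.png",cv2.cvtColor(im,cv2.COLOR_RGB2BGR))
    print(n,env.camera_model(n))
s=env.observe();print(s)
E
```

```text
side {'fx': 382.3231715977972, 'fy': 382.3231715977972, 'cx': 258.55751484684663, 'cy': 195.20591529144926, 'rvec': array([ 0.76928507, -2.61319061,  1.06706647]), 'tvec': array([0.45310065, 0.28000215, 0.66132052])}
top {'fx': 425.32246089813503, 'fy': 425.32246089813503, 'cx': 253.6354872087178, 'cy': 195.18002940795003, 'rvec': array([ 2.11906045, -2.15079522,  0.17931849]), 'tvec': array([-0.00320734,  0.53800354,  1.06952656])}
{'clock': 0.1, 'q': array([58.19945849, 19.12885022,  2.28414945, 84.00610623, -0.76592609,
       76.96594077, -3.35058914]), 'joint_velocities': array([ 0.00875259, -0.11819101, -0.00575501, -0.11224028,  0.02631119,
       -0.02270439,  0.04008419]), 'joint_torque': array([ 3.48108406e-03, -6.60018468e+01,  1.36994395e+00, -4.06469214e+01,
        1.70404947e-02,  9.09657567e-03,  3.47322145e-05]), 'tool_pos': array([ 0.28591947, -0.58327437,  0.23049628]), 'orientation': array([[ 4.40219680e-01, -8.97889769e-01, -7.71848686e-04],
       [-8.97888865e-01, -4.40220337e-01,  1.28113555e-03],
       [-1.49010199e-03,  1.29053260e-04, -9.99998881e-01]]), 'force': array([-0.99997905, -0.60734815,  0.98561212]), 'wrist_torque': array([ 0.02354431, -0.02094741, -0.02058616]), 'grip_width': 0.0857381054004677}
```

View pics/side0.png

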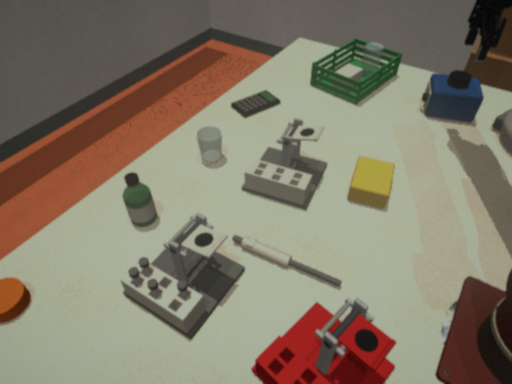

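View pics/top0.png

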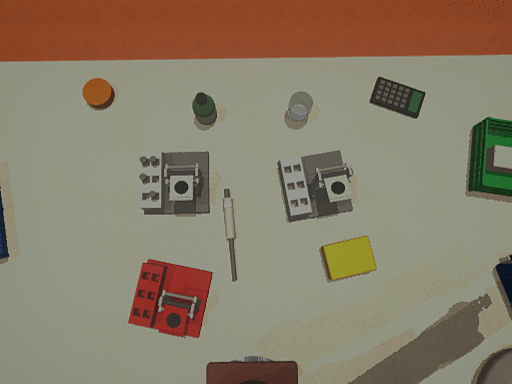

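The loaded rack is at top px (180,182) and side px (185,270), with dark caps on its block. The empty rack is at top (317,185), and the red look-alike is at the bottom left of the top view. I'll zoom in on the loaded rack.

```bash
cat > h.py <<'E'
import numpy as np,cv2
from rig import env
def cam(n):
    c=env.camera_model(n);K=np.array([[c['fx'],0,c['cx']],[0,c['fy'],c['cy']],[0,0,1]])
    return K,cv2.Rodrigues(c['rvec'])[0],np.array(c['tvec'])
def ray(n,uv):
    K,R,t=cam(n);d=R.T@np.linalg.inv(K)@np.array([*uv,1.]);return -R.T@t,d
def onz(n,uv,z):
    o,d=ray(n,uv);return o+d*(z-o[2])/d[2]
def tri(uvt,uvs):
    o1,d1=ray('top',uvt);o2,d2=ray('side',uvs)
    s=np.linalg.lstsq(np.c_[d1,-d2],o2-o1,rcond=None)[0]
    a=o1+d1*s[0];b=o2+d2*s[1];return (a+b)/2,np.linalg.norm(a-b)
def proj(n,p):
    K,R,t=cam(n);q=K@(R@np.asarray(p,float)+t);return q[:2]/q[2]
def crop(n,im,x,y,w,h,s,f):
    cv2.imwrite(f,cv2.cvtColor(cv2.resize(im[y:y+h,x:x+w],None,fx=s,fy=s,interpolation=cv2.INTER_CUBIC),cv2.COLOR_RGB2BGR))
E
python3 - <<'E'
from h import *
im=cv2.imread('pics/top0.png')[:,:,::-1];crop('t',im,130,140,90,85,7,'pics/topz.png')
im=cv2.imread('pics/side0.png')[:,:,::-1];crop('s',im,115,205,135,130,4.5,'pics/sidez.png')
E
```

```text
(no output)
```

View pics/topz.png

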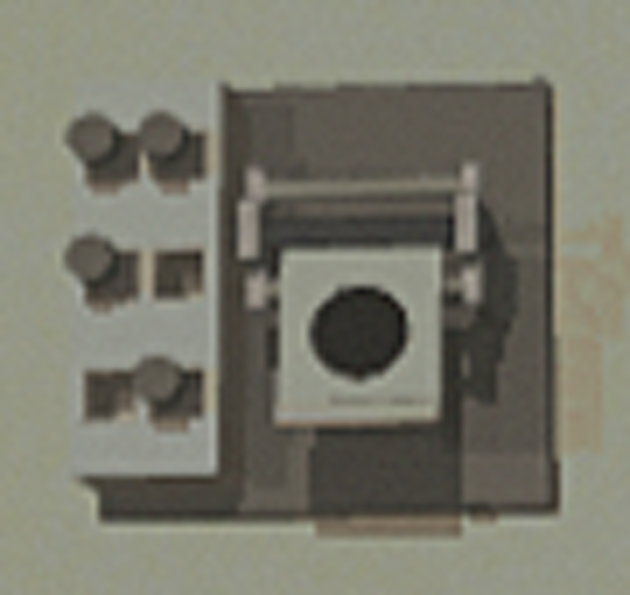

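View pics/sidez.png

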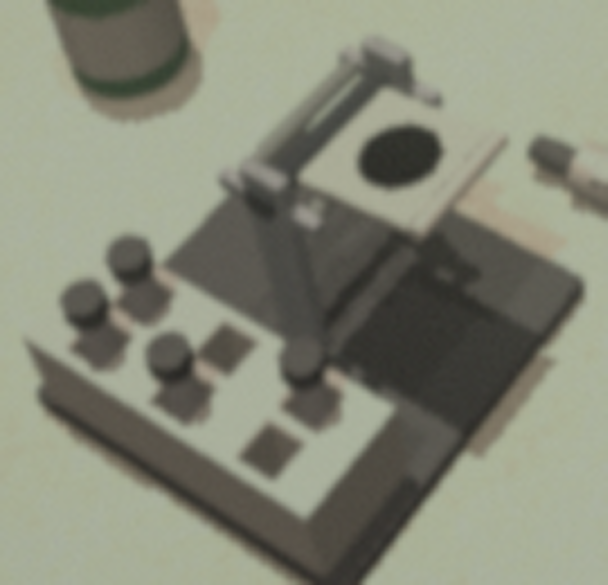

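Zoomed top view: the cheek tops are centred at about (248,230) and (467,223). The flag's near edge runs from (275,420) to (440,420). Next I turn these into points and cross-check them.

```bash
python3 - <<'E'
from h import *
np.set_printoptions(precision=4,suppress=True)
T=lambda x,y:(130+(x+.5)/7-.5,140+(y+.5)/7-.5)
S=lambda x,y:(115+(x+.5)/4.5-.5,205+(y+.5)/4.5-.5)
a=onz('top',T(248,230),.134);b=onz('top',T(467,223),.134)
print('cheeks',a,b,np.linalg.norm(a-b)); d=a-b; m=(a+b)/2; print('mid',m,'yaw',np.degrees(np.arctan2(-d[0],d[1])))
print('tri cheeks',tri(T(248,230),S(265,183)),tri(T(467,223),S(385,52)))
print('side cheeks onz', onz('side',S(265,183),.134),onz('side',S(385,52),.134))
# base corners at z=.012
c=[onz('top',T(*p),.012) for p in [(552,85),(557,512),(100,518)]]
print('base',c,[np.linalg.norm(c[0]-c[1]),np.linalg.norm(c[1]-c[2])])
print('edge corners',tri(T(275,420),S(418,233)),tri(T(440,420),S(505,138)))
print('spot',tri(T(360,333),S(400,156)))
E
```

```text
cheeks [0.5822 0.2035 0.134 ] [0.5835 0.1275 0.134 ] 0.07600249560989918
mid [0.5829 0.1655 0.134 ] yaw 1.0221741518407312
tri cheeks (array([0.584 , 0.2051, 0.1278]), np.float64(0.0010113990389293015)) (array([0.5851, 0.1284, 0.131 ]), np.float64(0.0019056023351770683))
side cheeks onz [0.5806 0.2083 0.134 ] [0.5841 0.1306 0.134 ]
base [array([0.6663, 0.111 , 0.012 ]), array([0.4976, 0.1087, 0.012 ]), array([0.4978, 0.2836, 0.012 ])] [np.float64(0.16875002117664392), np.float64(0.17489839776187874)]
edge corners (array([0.5163, 0.1937, 0.1325]), np.float64(0.0017335322865337835)) (array([0.5163, 0.1375, 0.1301]), np.float64(0.00277480696987145))
spot (array([0.5475, 0.1658, 0.1276]), np.float64(0.002294090584838661))
```

```bash
cat > d.py <<'E'
import sys
from h import *
s=env.observe();R=np.array(s['orientation']);p=np.array(s['tool_pos'])
np.set_printoptions(precision=4,suppress=True)
print('t',s['clock'],'tcp',p,'F',s['force'],'w',s['grip_width'])
print('yaw needed',np.arctan2(*( (R.T@np.array([0,-1,0]))[[1,0]])))
for a in sys.argv[1:]:
    t=np.array([float(v) for v in a.split(',')]);print(a,(R.T@(t-p))*100)
E
python3 d.py .40,-.45,.29 .47,-.25,.29
```

```text
t 0.1 tcp [ 0.2859 -0.5833  0.2305] F [-1.     -0.6073  0.9856] w 0.0857381054004677
yaw needed 0.45584445553799746
.40,-.45,.29 [ -6.9534 -16.1094  -5.9421]
.47,-.25,.29 [-21.8296 -31.1991  -5.9219]
```

play_rows(
  deltas=[
    [[-1, -2, -3], 0.1],
    [[-3, -5.5, -6], 0.2],
    [[-5, -9.5, -6], 0.3],
    [[-7, -13.5, -6], 0.4],
    [[-9, -17.5, -6], 0.456],
  ],
  gripper=-1,
  newtons=20,
)

```text
clock: 0.6
tool_pos: [0.4042, -0.4239, 0.2906]
orientation: [[-0.004, -1.0, -0.001], [-1.0, 0.004, 0.001], [-0.001, 0.001, -1.0]]
force: [1.3, 0.0, -0.5]
grip_width: 0.0125
```

```bash
python3 d.py .47,-.25,.29 .47,.166,.29
```

```text
t 0.6 tcp [ 0.4042 -0.4239  0.2906] F [ 1.2589  0.0014 -0.5083] w 0.012522262408841247
yaw needed -0.004345951875503016
.47,-.25,.29 [-17.4232  -6.5035   0.0747]
.47,.166,.29 [-59.0228  -6.3227   0.1256]
```

play_rows(
  deltas=[
    [[-4.5, -2, 0], 0],
    [[-9, -4, 0], 0],
    [[-13.5, -6, 0], 0],
    [[-18, -6.3, 0], 0],
    [[-22.5, -6.3, 0], 0],
  ],
)

```text
clock: 1.1
tool_pos: [0.4684, -0.1969, 0.2903]
orientation: [[-0.003, -1.0, -0.002], [-1.0, 0.003, 0.002], [-0.002, 0.002, -1.0]]
force: [0.2, 0.2, 0.3]
grip_width: 0.0005
```

play_rows(
  deltas=[
    [[-4.5, 0, 0], 0],
    [[-9, 0, 0], 0],
    [[-13.5, 0, 0], 0],
    [[-18, 0, 0], 0],
    [[-22.5, 0, 0], 0],
  ],
)

```text
clock: 1.6
tool_pos: [0.4686, 0.0299, 0.2905]
orientation: [[-0.003, -1.0, -0.002], [-1.0, 0.003, 0.001], [-0.001, 0.002, -1.0]]
force: [1.7, 0.4, 0.3]
grip_width: -0.0001
```

```bash
python3 d.py .475,.166,.29 .475,.166,.12
```

```text
t 1.6 tcp [0.4686 0.0299 0.2905] F [1.7031 0.4259 0.2954] w -0.0001447178595173384
yaw needed -0.00333028983714845
.475,.166,.29 [-13.6162  -0.5983   0.0686]
.475,.166,.12 [-13.5929  -0.6252  17.0686]
```

play_rows(
  deltas=[
    [[-4.5, 0, 0], 0],
    [[-9, 0, 0], 0],
    [[-13.6, 0, 0], 0],
    [[-13.6, 0, 4], 0],
    [[-13.6, 0, 8], 0],
  ],
)

```text
clock: 2.1
tool_pos: [0.469, 0.168, 0.2103]
orientation: [[0.0, -1.0, 0.001], [-1.0, -0.0, 0.002], [-0.002, -0.001, -1.0]]
force: [0.0, -1.1, -0.8]
grip_width: 0.0004
```

play_rows(
  deltas=[
    [[0, 0, 3], 0],
    [[0, 0, 6], 0],
    [[0, 0, 8.8], 0],
    [[0, 0, 8.8], 0],
  ],
)

```text
clock: 2.5
tool_pos: [0.4665, 0.1671, 0.1188]
orientation: [[0.0, -1.0, -0.006], [-1.0, -0.0, 0.001], [-0.001, 0.006, -1.0]]
force: [-0.3, -0.8, 1.1]
grip_width: 0.0001
```

```bash
python3 d.py .5,.166,.12; python3 - <<'E'
from h import *
im=env.snapshot('side');crop('s',im,115,180,150,140,5,'pics/s1.png')
E
```

```text
t 2.5 tcp [0.4665 0.1671 0.1188] F [-0.3487 -0.8338  1.0567] w 6.75697771350729e-05
yaw needed 9.147157106047054e-05
.5,.166,.12 [ 0.1069 -3.3484 -0.1407]
```

View pics/s1.png

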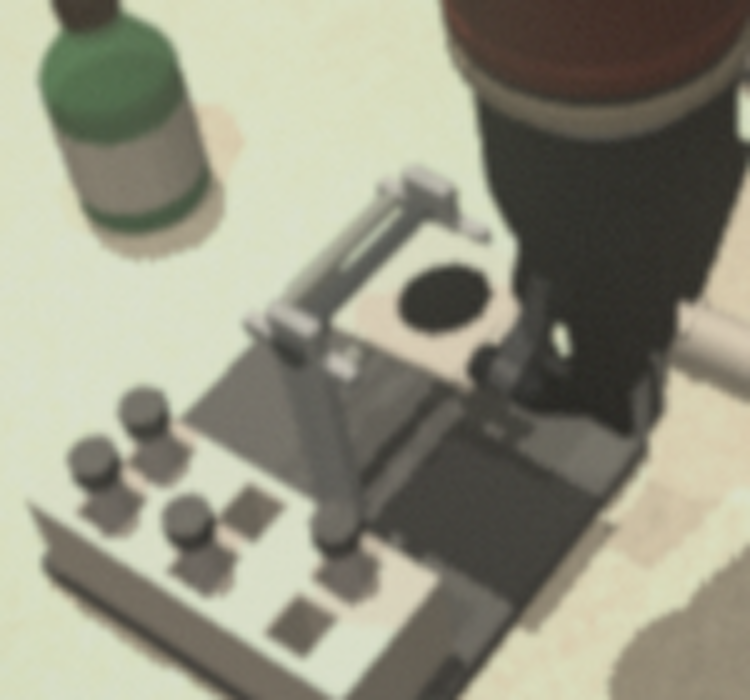

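The shut fingers stand just in front of the flag, hiding its near edge at about (500,370), and don't touch it. I'll close in by small steps.

play_rows(
  deltas=[
    [[0.1, -1, 0], 0],
    [[0.1, -2, 0], 0],
    [[0.1, -2.8, 0], 0],
    [[0.1, -3.1, 0], 0],
    [[0.1, -3.1, 0], 0],
  ],
)

```text
clock: 3.05
tool_pos: [0.4995, 0.1668, 0.1212]
orientation: [[-0.0, -1.0, -0.003], [-1.0, 0.0, 0.002], [-0.002, 0.003, -1.0]]
force: [0.1, -0.1, -0.2]
grip_width: -0.0
```

play_rows(
  deltas=[
    [[0, -0.1, 0], 0],
    [[0, -0.2, 0], 0],
    [[0, -0.2, 0], 0],
  ],
)

```text
clock: 3.35
tool_pos: [0.5014, 0.1668, 0.1213]
orientation: [[-0.0, -1.0, -0.003], [-1.0, 0.0, 0.002], [-0.002, 0.003, -1.0]]
force: [0.1, -0.7, 0.1]
grip_width: -0.0003
```

play_rows(
  deltas=[
    [[0, 0, 0.5], 0],
    [[0, -0.1, 0.5], 0],
    [[0, -0.2, 0.5], 0],
    [[0, -0.2, 0.5], 0],
  ],
)

```text
clock: 3.75
tool_pos: [0.5035, 0.1668, 0.1163]
orientation: [[-0.0, -1.0, -0.003], [-1.0, 0.0, 0.002], [-0.002, 0.003, -1.0]]
force: [0.1, -1.1, 0.3]
grip_width: -0.0001
```

play_rows(
  deltas=[
    [[0, -0.1, 0], 0],
    [[0, -0.2, 0], 0],
    [[0, -0.2, 0], 0],
  ],
)

```text
clock: 4.05
tool_pos: [0.5038, 0.1668, 0.1156]
orientation: [[0.0, -1.0, -0.006], [-1.0, -0.0, 0.001], [-0.001, 0.006, -1.0]]
force: [-7.0, 0.3, 1.4]
grip_width: 0.0002
```

play_rows(
  deltas=[
    [[0, -0.15, -0.1], 0],
    [[0, -0.15, -0.3], 0],
    [[0, -0.15, -0.6], 0],
    [[0, -0.15, -0.9], 0],
  ],
)

```text
clock: 4.45
tool_pos: [0.5053, 0.1668, 0.1248]
orientation: [[0.0, -1.0, -0.006], [-1.0, -0.0, 0.001], [-0.001, 0.006, -1.0]]
force: [-2.0, 0.4, -0.8]
grip_width: -0.0002
```

```bash
python3 - <<'E'
from h import *
im=env.snapshot('side');crop('s',im,115,180,150,140,5,'pics/s2.png')
E
```

```text
(no output)
```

View pics/s2.png

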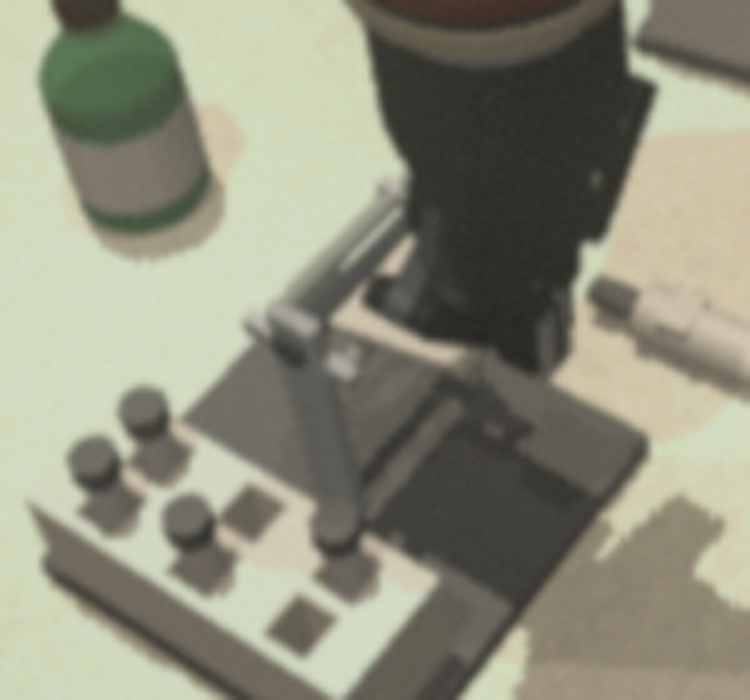

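Contact was at TCP x 0.504. Comparing s1 and s2, the visible flag corner moved up from about (470,385) to (470,350). The force stayed light, and the TCP shift matches an arc without slip. I'll follow the arc.

play_rows(
  deltas=[
    [[0, -0.3, -0.4], 0],
    [[0, -0.45, -0.8], 0],
    [[0, -0.65, -1.25], 0],
    [[0, -0.9, -1.75], 0],
    [[0, -1.3, -2.3], 0],
  ],
)

```text
clock: 5.0
tool_pos: [0.5166, 0.167, 0.1486]
orientation: [[0.001, -1.0, -0.01], [-1.0, -0.001, 0.0], [-0.0, 0.01, -1.0]]
force: [-16.8, -1.5, 9.8]
grip_width: -0.0001
```

```bash
python3 - <<'E'
from h import *
im=env.snapshot('side');crop('s',im,115,180,150,140,5,'pics/s3.png')
E
```

```text
(no output)
```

View pics/s3.png

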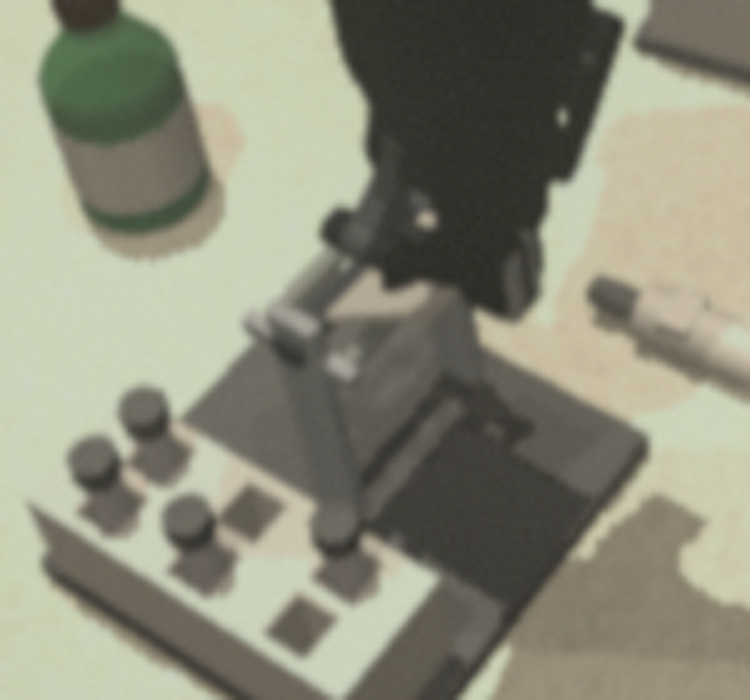

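The flag has risen to about 0.65 rad, with its free edge at (440,290). The push is now mostly radial at about 19 N, so I'll ease it and go on up.

play_rows(
  deltas=[
    [[0, 0, 0], 0],
    [[0, -0.2, -0.3], 0],
    [[0, -0.4, -0.5], 0],
  ],
)

```text
clock: 5.35
tool_pos: [0.5218, 0.1672, 0.1553]
orientation: [[0.001, -1.0, -0.008], [-1.0, -0.001, 0.001], [-0.001, 0.008, -1.0]]
force: [-7.1, -0.7, 5.5]
grip_width: 0.0001
```

play_rows(
  deltas=[
    [[0, -0.25, -0.2], 0],
    [[0, -0.5, -0.4], 0],
    [[0, -0.75, -0.6], 0],
  ],
)

```text
clock: 5.65
tool_pos: [0.5301, 0.1673, 0.1617]
orientation: [[0.001, -1.0, -0.007], [-1.0, -0.001, 0.001], [-0.001, 0.007, -1.0]]
force: [-1.9, 0.7, 2.2]
grip_width: -0.0002
```

play_rows(
  deltas=[
    [[0, -0.6, -0.35], 0],
    [[0, -1.25, -0.65], 0],
    [[0, -1.9, -0.9], 0],
    [[0, -2.5, -1.05], 0],
    [[0, -3.1, -1.15], 0],
  ],
)

```text
clock: 6.15
tool_pos: [0.5619, 0.1672, 0.173]
orientation: [[0.0, -1.0, -0.007], [-1.0, -0.0, 0.001], [-0.001, 0.007, -1.0]]
force: [-0.7, 0.3, 1.3]
grip_width: -0.0004
```

```bash
python3 - <<'E'
from h import *
im=env.snapshot('side');crop('s',im,115,160,150,140,5,'pics/s4.png')
E
```

```text
(no output)
```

View pics/s4.png

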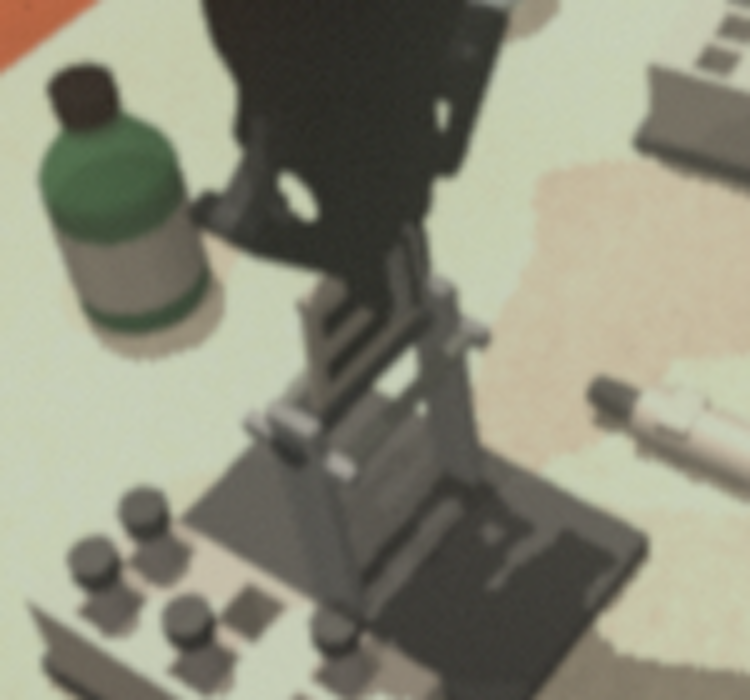

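The flag is now nearly upright at about 1.45 rad, and the two-bar face shows at (350,340). The fingertips are behind it. I'll go on over the top, with the leading fingertip corner on the plate.

play_rows(
  deltas=[
    [[0, -0.7, 0], 0],
    [[0, -1.4, 0.1], 0],
    [[0, -2.0, 0.2], 0],
    [[0, -2.7, 0.4], 0],
    [[0, -3.4, 0.6], 0],
  ],
)

```text
clock: 6.7
tool_pos: [0.5971, 0.1671, 0.1666]
orientation: [[0.0, -1.0, -0.007], [-1.0, -0.0, 0.001], [-0.001, 0.007, -1.0]]
force: [-0.9, -1.1, -0.3]
grip_width: -0.0
```

play_rows(
  deltas=[
    [[0, -0.6, 0.3], 0],
    [[0, -1.1, 0.6], 0],
    [[0, -1.5, 1.0], 0],
  ],
)

```text
clock: 7.0
tool_pos: [0.6126, 0.167, 0.1561]
orientation: [[-0.0, -1.0, -0.007], [-1.0, 0.0, 0.001], [-0.001, 0.007, -1.0]]
force: [0.2, 1.1, 1.7]
grip_width: -0.0003
```

```bash
python3 - <<'E'
from h import *
im=env.snapshot('side');crop('s',im,115,160,150,140,5,'pics/s5.png')
E
```

```text
(no output)
```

View pics/s5.png

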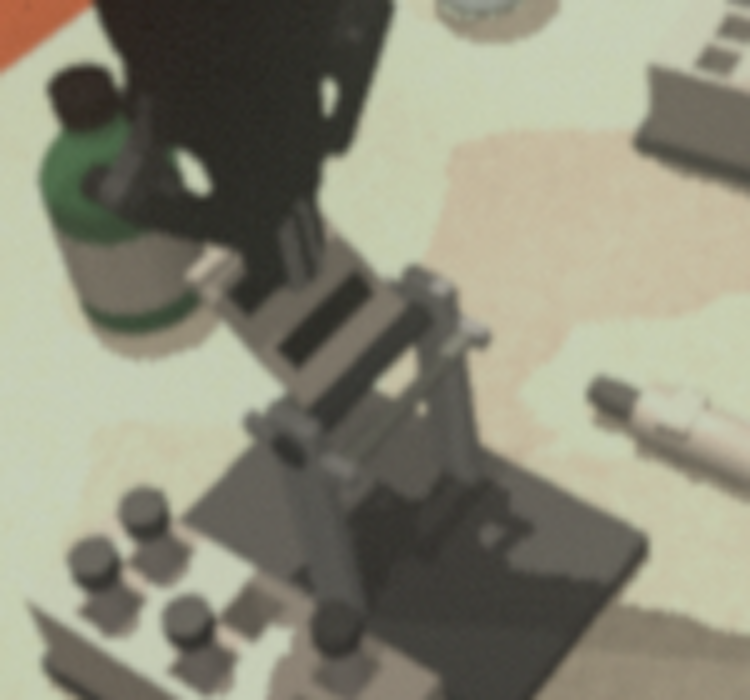

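The flag is past upright at about 2.4 rad, with the two-bar face visible at (320,320). Now I press it down.

play_rows(
  deltas=[
    [[0, -0.35, 0.5], 0],
    [[0, -0.65, 1.1], 0],
    [[0, -0.9, 1.7], 0],
    [[0, -1.1, 2.3], 0],
    [[0, -1.2, 2.8], 0],
  ],
)

```text
clock: 7.55
tool_pos: [0.6245, 0.1668, 0.1265]
orientation: [[-0.0, -1.0, -0.008], [-1.0, 0.0, 0.001], [-0.001, 0.008, -1.0]]
force: [-0.9, -0.9, -0.3]
grip_width: 0.0004
```

play_rows(
  deltas=[
    [[0, 0, 0.2], 0],
    [[0, 0, 0.4], 0],
    [[0, 0, 0.5], 0],
  ],
)

```text
clock: 7.85
tool_pos: [0.6244, 0.1667, 0.122]
orientation: [[-0.0, -1.0, -0.007], [-1.0, 0.0, 0.001], [-0.001, 0.007, -1.0]]
force: [-4.4, -1.9, 9.7]
grip_width: 0.0
```

play_rows(
  deltas=[
    [[0, 0, 0.15], 0],
    [[0, 0, 0.2], 0],
  ],
)

```text
clock: 8.05
tool_pos: [0.6245, 0.1667, 0.1219]
orientation: [[-0.0, -1.0, -0.006], [-1.0, 0.0, 0.0], [-0.0, 0.006, -1.0]]
force: [-6.5, -3.0, 16.9]
grip_width: 0.0001
```

play_rows(
  deltas=[
    [[0, 0, -0.5], 0],
    [[0, 0, -3], 0],
    [[0, 2, -6], 0],
    [[0, 6, -9], 0],
    [[0, 10.5, -10], 0],
  ],
)

```text
clock: 8.55
tool_pos: [0.5205, 0.1676, 0.2255]
orientation: [[-0.001, -1.0, -0.003], [-1.0, 0.001, 0.002], [-0.002, 0.003, -1.0]]
force: [-0.2, 0.4, 1.2]
grip_width: 0.0002
```

play_rows(
  deltas=[
    [[0, 4, -2], 0],
    [[4, 6, -2], 0],
    [[8, 8, -2], 0],
    [[13, 8, -2], 0],
    [[18, 8, -2], 0],
  ],
)

```text
clock: 9.05
tool_pos: [0.4397, -0.0138, 0.2462]
orientation: [[0.0, -1.0, -0.001], [-1.0, -0.0, 0.001], [-0.001, 0.001, -1.0]]
force: [1.3, -0.2, -0.1]
grip_width: -0.0001
```

```bash
python3 d.py; python3 - <<'E'
from h import *
im=env.snapshot('side');crop('s',im,115,160,150,140,5,'pics/s6.png');cv2.imwrite('pics/side6.png',im[:,:,::-1])
im=env.snapshot('top');crop('s',im,130,140,90,85,7,'pics/t6.png');cv2.imwrite('pics/top6.png',im[:,:,::-1])
E
```

```text
t 9.05 tcp [ 0.4397 -0.0138  0.2462] F [ 1.295  -0.2236 -0.1287] w -5.975177173908667e-05
yaw needed 0.0004436506285073631
```

View pics/s6.png

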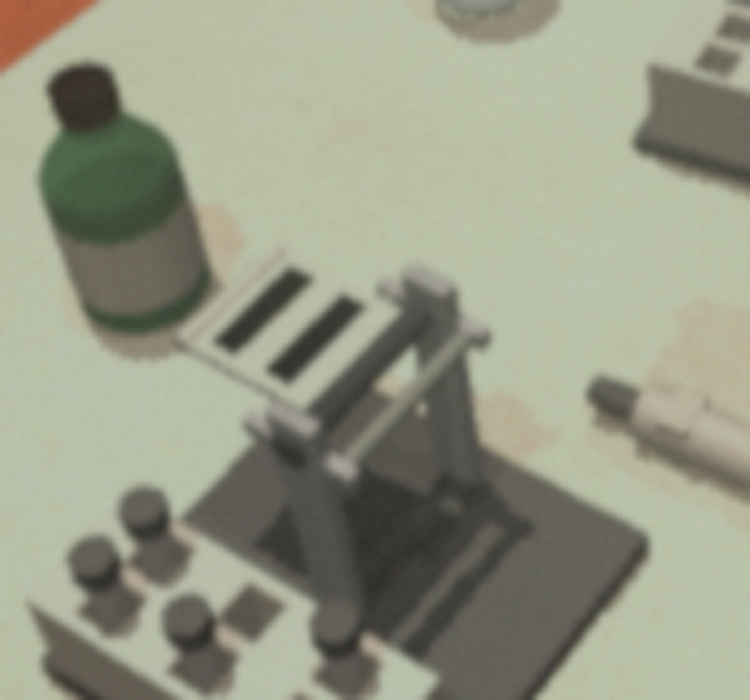

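View pics/t6.png

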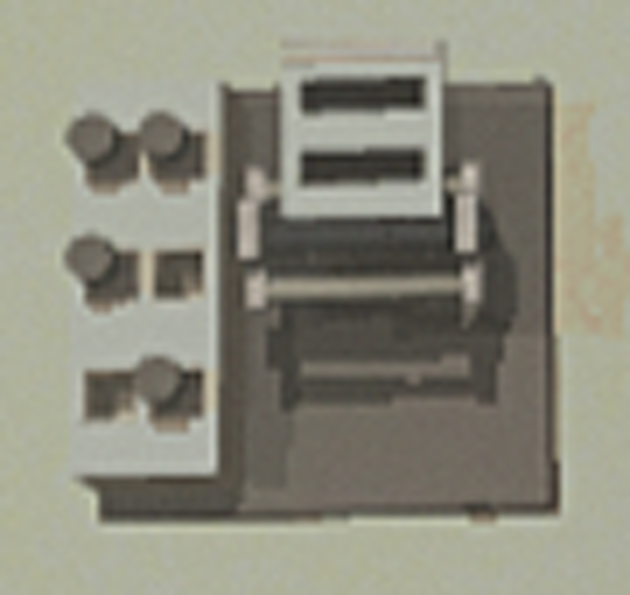

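View pics/top6.png

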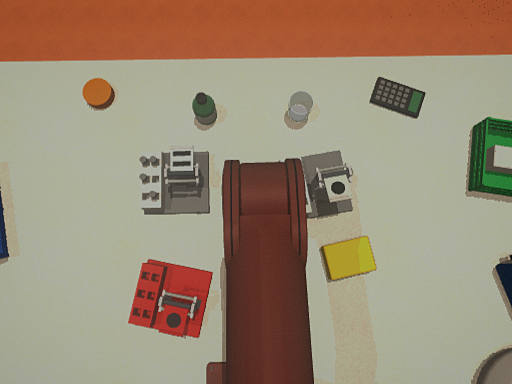

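The flag lies on the far side with its two-bar face up. Its far edge is at s6 (180,342)–(283,252) and t6 (283,45)–(442,45). I'll check the height and the tubes.

```bash
python3 - <<'E'
from h import *
np.set_printoptions(precision=4,suppress=True)
T=lambda x,y:(130+(x+.5)/7-.5,140+(y+.5)/7-.5)
S=lambda x,y:(115+(x+.5)/5-.5,160+(y+.5)/5-.5)
for t,s in [((283,45),(180,342)),((442,45),(283,252)),((362,95),(265,310)),((362,166),(315,340))]: print(tri(T(*t),S(*s)))
for f in('top','side'):
    a=cv2.imread(f'pics/{f}0.png').astype(int);b=cv2.imread(f'pics/{f}6.png').astype(int)
    d=np.abs(a-b).max(2)
    r=(slice(140,225),slice(135,162)) if f=='top' else (slice(255,330),slice(115,190))
    print(f,'block region diff px>40:',(d[r]>40).sum())
E
```

```text
(array([0.652 , 0.195 , 0.1208]), np.float64(0.0007595734370467181))
(array([0.6519, 0.1389, 0.1184]), np.float64(0.00046146327479182564))
(array([0.6336, 0.1669, 0.1227]), np.float64(0.0013130784301238897))
(array([0.6085, 0.167 , 0.1214]), np.float64(0.0021893617708414093))
top block region diff px>40: 0
side block region diff px>40: 0
```

The flag measures level at about 0.12 m, on its stop, and the tubes haven't moved. Handing in.

```bash
python3 -c "
from rig import env
print(env.job_done())"
```

```text
the job is handed in; nothing more can be done
None
```

I pushed the loaded rack's flag up from the front with the shut fingertips, took it over its pivot, and pressed it down flat on the far side. I then moved the arm clear and handed the job in at about 9 s.

**Flag:** The last pictures show the two-bar face up. Its far edge measures 0.118–0.121 m high against a pivot at 0.120 m, so it is level to within the calibration. During the final press the fingertips stopped at 0.122 m, the height for a flag against its stop.

**Forces:** The push was usually a few newtons. It peaked at about 19 N during the lift, because the push was briefly mostly towards the pivot, and about 18 N on the final press. Those are call-end readings and could be called more than a light touch. The flag was never pinched.

**Everything else:** The tubes show no change between the first and last pictures. By eye, the empty rack's flag, bottle, beaker and tip box are where they were. The arm hid the pipette in the last top picture and I did not look for it elsewhere, but it was in place in the earlier close-ups and the tool did not go near it.

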